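# Fit the bottle rinse lance into its push-in coupling

### The job

Take the tallest of the three rinse lances out of the draining block and push it, nose down, into the upright push-in coupling of the bottle rinser: firmly past the grip until the coupling holds it, but without ramming it against the stop inside. Then, still holding it, give it a firm steady pull upwards to check that it is held (the collar of the coupling rises with it), without wrenching it, and let go, leaving it standing locked in the coupling. Leave everything else where it is.

Things in the scene. Friction and masses are not known exactly. Their poses are not given: they have to be found in the camera images.
- lance: the tallest rinse lance, a straight stainless tube 200 mm long, 14 mm in diameter, 70 g, standing upright in one of the three holes of the draining block (any of them), 38 mm deep in a hole 15.5 mm wide. Origin: centre of its lower (nose) end, 7 mm above the counter at the start; z runs up along the tube
- lance_hold (a point): point on the axis of the tall lance, 160 mm above its nose end and 40 mm below its top: where to hold it, plain tube. From the nose end up: a rounded nose 14 mm wide to 12.4 mm, then a groove 9 mm wide to 17 mm, which the coupling grips, then plain 14 mm tube to the top
- rack: white plastic draining block, 200 x 56 x 45 mm (x, y, z), fixed to the counter; origin at the centre of its underside. Three upright holes in a row along its x axis, 70 mm apart (x = -70, 0, +70 mm), each holding one lance
- lance_mid: a shorter rinse lance of the same tube, 150 mm long, in another hole of the block; origin at its nose end. Leave it
- lance_jar: a lance for jars, 125 mm long with a flared spray head 25 mm wide, in another hole of the block; origin at its nose end. Leave it
- rinser: the bottle rinser, a stainless drip tray 200 x 170 x 20 mm fixed to the counter, with an upright cylindrical coupling 35 mm in diameter at its centre. Origin: on the axis of the coupling, at counter level; z up
- mouth (a point): centre of the coupling's open mouth, top of its collar at the start, 82 mm above the counter. Bore 15.5 mm wide (16.5 mm in the collar). Inside, four spring jaws must be forced apart by the nose: somewhere between 24 and 52 mm below the mouth the push on the nose rises to 6 to 10 N, then drops by a few N
- stop_axis (a point): point on the coupling's axis 65 mm below the mouth, the lowest the nose end can get. The jaws snap into the groove when the nose end is 38 to 59 mm below the mouth; 2 mm on, a spring raises the push from 5 to 19 N over 6 mm, then a hard stop. Jaws, snap and stop shift together by 20 mm from start to start, unseen: feel for them. A lance that is not held sits loose or is lifted by a valve spring
- collar (a joint): height of the grey release collar, a ring 29 mm wide and 8 mm high on top of the coupling, relative to its start, in m (up positive). It is tied to the jaws by a spring of 2.5 N/mm: pushed in (to -0.006) by the push, about +0.0015 while a held lance stands free; a firm pull of 8 to 12 N on a held lance draws it up to +0.005 to +0.0065; hard stop at +0.008
- bottle_a: empty green glass bottle, 61 mm wide, 228 mm tall, standing on the counter; origin at its foot. Leave it
- bottle_b: empty green glass bottle of the same size; origin at its foot. Leave it
- bottle_c: empty brown glass bottle of the same size; origin at its foot. Leave it
- funnel: green plastic funnel standing mouth down, 96 mm wide, 95 mm tall; origin at the centre of its rim. Leave it
- jug: clear measuring jug, 110 mm wide, 120 mm tall; origin at its foot. Leave it
- cap_tin: low aluminium tin with crown caps, 75 x 95 x 32 mm; origin at the centre of its underside. Leave it
- bottle_brush: flat cleaning brush with a wooden handle lying on the counter, 220 mm long; origin under its middle. Leave it

How it is judged:
By the outcome, as a careful person would: the job done as asked, in the order asked, and still so for the second after the job is handed in, with the robot touching nothing.
It also fails if it takes over 51 s, if anything falls off the work surface, if the arm or the gripper's body presses on something with over 40 N, if the wrist force passes 120 N, or if a joint passes its speed limit or range.

### The arm

A 6-joint arm with a two-finger parallel gripper is mounted at the origin on the work surface. World frame = base frame: x ahead of the robot, y to its left, z up, the work surface at z = 0. Lengths are in m, angles in rad, forces in N, time in s.
With the tool pointing down it reaches from about 0.275 to 1 m from the base axis. Payload 8.4 kg.
Tool frame: the origin (TCP) lies on the centre line of the jaws, within the pads' length; the fingertips stand 17 mm ahead of it and the grasp point (between the pads) lies 2 mm behind it (bot.tcp_to_tips is the y of the fingertips in the tool frame, in m); y points along the fingers, z is the direction in which the jaws open and shut, and the axes are right-handed (so a half turn about y gives the same grasp; the last joint's range is limited). The gripper opens to 85 mm and grips with 20 to 120 N. Pads are 22 mm wide; open, the fingers measure 114 mm over their backs; the gripper's body (76 mm by 85 mm) begins 54 mm behind the grasp point. The pads swing forward as they close: fully open they stand 13 mm farther back than shut.
Start: joints at [-0.002, 0.353, 1.633, -0, 1.155, -0.002], TCP at [0.625, -0, 0.226] pointing down, gripper open.
Joint ranges: [-2.63, 2.63], [-0.92, 2.1], [0.06, 2.66], [-1.3, 4.44], [0, 2.69], [-3.02, 3.02]. Speed limits (rad/s): [2.22, 2.22, 2.79, 3.14, 3.14, 3.14].

### API

Orientations are given as a unit quaternion [x, y, z, w].
In Python, from workcell import bot, hand, kinematics, get_obs, vision, hand_in gives the robot as it stands. The module is installed in compiled form; this text tells all that it offers. Calls block until the motion is done:
- bot.reach(position, orientation): joint-space move of the TCP to a pose.
- bot.servo_line(position, ori=None, velocity=0.15): straight line of the TCP; ori=None keeps the orientation; velocity is the mean speed in m/s.
- bot.goto_joints(angles): joint-space move.
- hand.move_gripper(opening, strength=None): finger opening in m; strength is the grip in N (None keeps the last); returns when the fingers have stopped.
- bot.dwell(seconds).
- kinematics.solve_ik(position, orientation): joint angles nearest the present ones, or None.
- get_obs(): the state.
- vision.read_camera(name): name is "scene" or "side" or "wrist"; returns a dict with "frame" (384x512x3 uint8, red, green, blue), "intrinsics" (3x3 intrinsics, pixels), "view" (4x4, takes a point from world to camera coordinates). Camera axes: x right, y down, z forward; pixel columns grow to the right and rows downward; lengths in m; the calibration is good to about 2 mm. The wrist camera is an equidistant fisheye: a pixel r from the principal point sees the ray r / f radians off the axis. A picture is of the moment at which its call begins. There is no depth.
A pose or a line that the arm cannot do raises bot.IKError and nothing moves.
- hand_in(): hands the job in, once; it reports no verdict.
The state is a dict: "time_s": time; "joint_pos": joint angles; "joint_vel": joint speeds; "joint_efforts": joint torques, N m; "position": TCP position; "orientation": TCP orientation; "wrist_force": force on the tool from outside, world axes, zero at the start; "ft_torque": the same for the moment, N m; "gripper_width": finger opening in m.
Only numpy, scipy, OpenCV 4.12 (cv2) and the standard library are available. Lean on these libraries where they do the work, as an engineer would, in place of code of your own. Each camera call takes 0.05 s, during which the arm holds its last target.

## Working session

There is one attempt and no reset: what is moved stays moved. The work goes in short steps, each a Python script; the robot and the scene stay as the last script left them, time stands still between calls to the robot, and variables do not carry over. Pictures are saved under pics/ and viewed, and the job is handed in when it is done.

```bash
mkdir -p pics; python3 - <<'E'
from workcell import vision,get_obs,bot
import cv2,numpy as np
for n in("scene","side","wrist"):
    r=vision.read_camera(n);cv2.imwrite(f"pics/{n}0.png",r["frame"][:,:,::-1]);np.savez(f"{n}0.npz",f=r["frame"],K=r["intrinsics"],V=r["view"])
    print(n,r["intrinsics"].round(1).tolist(),r["view"].round(3).tolist())
print(get_obs(),bot.tcp_to_tips)
E
```

```text
scene [[357.5, 0.0, 256.2], [0.0, 357.5, 192.5], [0.0, 0.0, 1.0]] [[-0.634, 0.774, -0.009, 0.327], [0.596, 0.481, -0.643, -0.264], [-0.493, -0.413, -0.766, 1.509], [0.0, 0.0, 0.0, 1.0]]
side [[452.6, 0.0, 249.3], [0.0, 452.6, 192.9], [0.0, 0.0, 1.0]] [[-0.783, -0.622, 0.023, 0.46], [-0.341, 0.398, -0.852, 0.291], [0.52, -0.675, -0.523, 1.149], [0.0, 0.0, 0.0, 1.0]]
wrist [[297.3, 0.0, 259.7], [0.0, 297.3, 194.2], [0.0, 0.0, 1.0]] [[1.0, 0.001, -0.002, -0.624], [0.002, -0.951, 0.31, -0.041], [-0.002, -0.31, -0.951, 0.38], [0.0, 0.0, 0.0, 1.0]]
{'time_s': 0.15, 'joint_pos': array([-2.41147152e-03,  3.53513479e-01,  1.63395383e+00,  5.82796727e-06,
        1.15519328e+00, -2.36770950e-03]), 'joint_vel': array([ 0.00062146, -0.00077667, -0.00045392, -0.00042278, -0.00049894,
       -0.00017375]), 'joint_efforts': array([-7.39769093e-04, -6.05638933e+01, -3.42338884e+01, -2.29960733e-05,
        6.16452831e-03, -4.00942213e-05]), 'position': array([ 6.24636402e-01, -4.43542598e-06,  2.25322941e-01]), 'orientation': array([-0.50025341,  0.50028041, -0.49974251,  0.49972339]), 'wrist_force': array([ 0.14845015, -0.47263627,  1.2540988 ]), 'ft_torque': array([0.00296007, 0.05599056, 0.00370758]), 'gripper_width': 0.0852984727503997} 0.017
```

View pics/scene0.png

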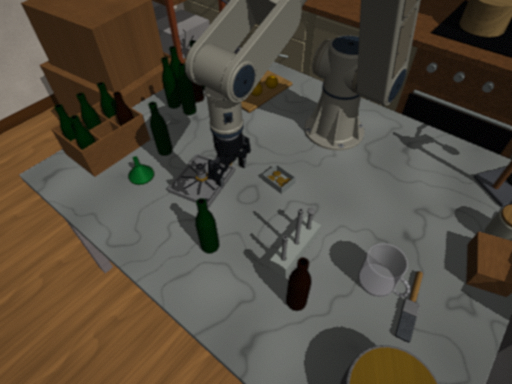

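View pics/side0.png

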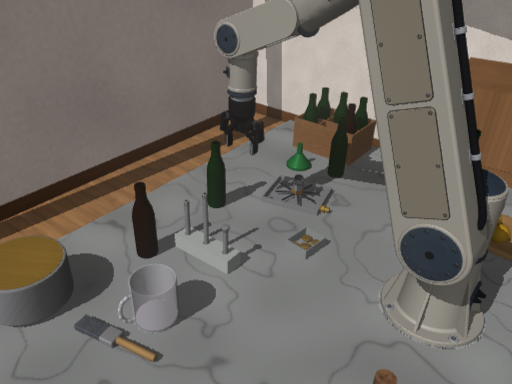

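View pics/wrist0.png

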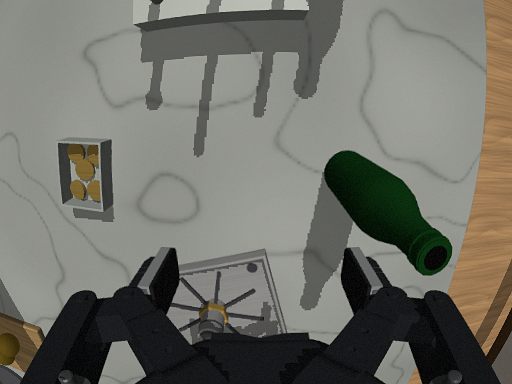

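Scene shows the rack near (297,240), the rinser near (203,180). In the side view the tall lance is in the middle hole (top ~(206,196)); the coupling is at ~(298,185). I'll enlarge both areas.

```bash
python3 - <<'E'
import cv2,numpy as np
s=cv2.imread("pics/scene0.png");d=cv2.imread("pics/side0.png");w=cv2.imread("pics/wrist0.png")
def c(im,x,y,w,h,k):return cv2.resize(im[y:y+h,x:x+w],None,fx=k,fy=k,interpolation=cv2.INTER_CUBIC)
cv2.imwrite("pics/c1.png",np.hstack([c(s,260,195,70,80,5),c(s,160,140,80,80,5)]))
cv2.imwrite("pics/c2.png",np.hstack([c(d,170,185,80,90,5),c(d,258,165,80,90,5)]))
cv2.imwrite("pics/c3.png",c(w,150,240,150,110,5))
E
```

```text
(no output)
```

View pics/c1.png

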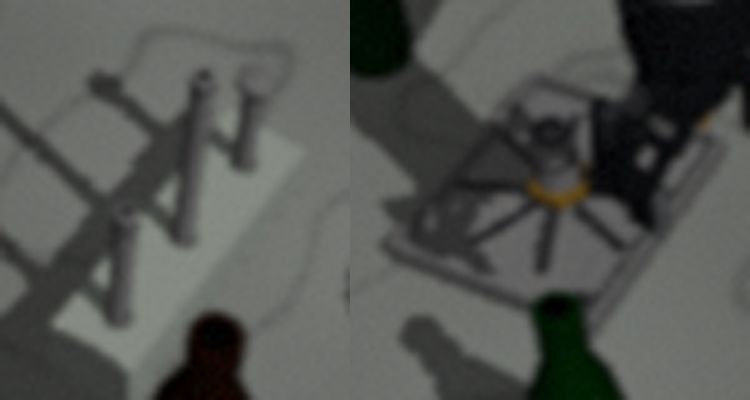

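View pics/c2.png

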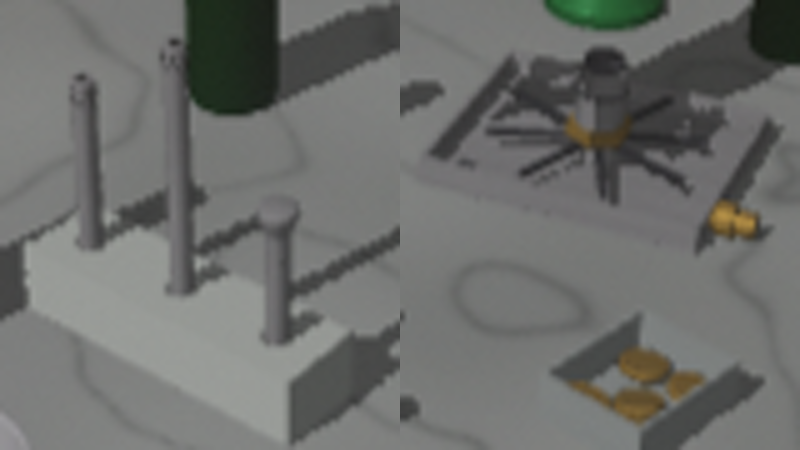

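View pics/c3.png

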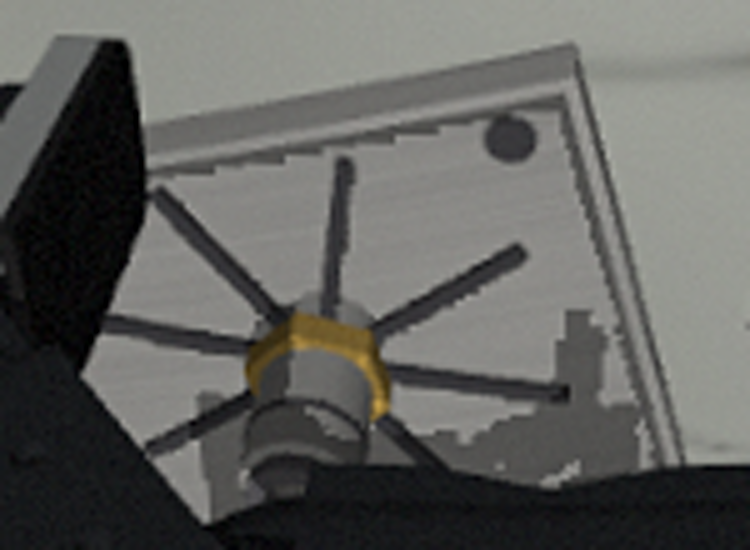

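```bash
cat > h.py <<'E'
import numpy as np,cv2
def load(n):
    z=np.load(n+".npz");return z["f"],z["K"],z["V"]
def ray(K,V,uv,fish=False):
    R=V[:3,:3];c=-R.T@V[:3,3]
    x=(uv[0]-K[0,2])/K[0,0];y=(uv[1]-K[1,2])/K[1,1]
    if fish:
        r=np.hypot(x,y);d=np.array([x/r*np.sin(r),y/r*np.sin(r),np.cos(r)])
    else: d=np.array([x,y,1.])
    d=R.T@d;return c,d/np.linalg.norm(d)
def onz(K,V,uv,z,fish=False):
    c,d=ray(K,V,uv,fish);return c+d*(z-c[2])/d[2]
def tri(rays):
    A=0;b=0
    for c,d in rays:
        P=np.eye(3)-np.outer(d,d);A=A+P;b=b+P@c
    p=np.linalg.solve(A,b);return p,[np.linalg.norm((np.eye(3)-np.outer(d,d))@(p-c)) for c,d in rays]
E
python3 - <<'E'
from h import *
_,K1,V1=load("scene0");_,K2,V2=load("side0");_,K3,V3=load("wrist0")
for n,a,b,z in (("top",(300.2,209.8),(204.2,193.6),.207),("base",(296.2,241.6),(205.8,242.2),.045),("mid top",(284.5,236.8),(186.2,202),.157),("mid base",(283.5,258.8),(187.6,233.4),.045),("jar base",(308.5,227.5),(225,252),.045),("mouth",(199.6,165.6),(299,176),.082)):
    p,r=tri([ray(K1,V1,a),ray(K2,V2,b)])
    print(n,p.round(4),np.round(r,4),onz(K1,V1,a,z).round(4),onz(K2,V2,b,z).round(4))
print("wrist base z.04ish",[onz(K3,V3,(150+x/5,240+y/5),.0,True).round(3) for x,y in ((575,45),(145,130))])
print(-V3[:3,:3].T@V3[:3,3])
E
```

```text
top [0.5786 0.21   0.2072] [0.0013 0.0013] [0.5775 0.2086 0.207 ] [0.5786 0.2115 0.207 ]
base [0.578  0.2111 0.0459] [0.0011 0.0011] [0.5768 0.2098 0.045 ] [0.5787 0.2117 0.045 ]
mid top [0.647  0.2112 0.1536] [0.0025 0.0025] [0.6474 0.2099 0.157 ] [0.6426 0.2181 0.157 ]
mid base [0.6489 0.2144 0.0436] [0.0003 0.0003] [0.6498 0.2151 0.045 ] [0.6475 0.2153 0.045 ]
jar base [0.5088 0.2095 0.0445] [0.0002 0.0002] [0.5092 0.2098 0.045 ] [0.5083 0.2097 0.045 ]
mouth [ 0.5541 -0.2278  0.0813] [0.0003 0.0003] [ 0.5547 -0.227   0.082 ] [ 0.5536 -0.2272  0.082 ]
wrist base z.04ish [array([ 0.632, -0.124,  0.   ]), array([ 0.503, -0.156,  0.   ])]
[0.62468178 0.07972421 0.37293907]
```

```bash
python3 - <<'E'
from h import *
_,K1,V1=load("scene0");_,K2,V2=load("side0")
S=lambda *p:onz(K1,V1,p,0).round(3); D=lambda *p:onz(K2,V2,p,0).round(3)
print("bottle near rack green",S(209,250),D(217,206)); print("brown",S(298,307),D(147,255))
print("green2",S(164,154),D(338,175)); print("funnel",S(141,184),D(299,166)); print("jug",S(378,290),D(155,322))
from workcell import kinematics
import numpy as np
from scipy.spatial.transform import Rotation as R
def q(jaw):  # tool y down, z = jaw direction
    y=np.array([0,0,-1.]);z=np.array(jaw,float);z/=np.linalg.norm(z);x=np.cross(y,z);return R.from_matrix(np.c_[x,y,z]).as_quat()
for jaw in ((1,0,0),(-1,0,0),(0,1,0),(0,-1,0)):
    for p in ((.578,.2105,.167),(.554,-.2275,.30)):
        j=kinematics.solve_ik(p,q(jaw)); print(jaw,p,None if j is None else np.round(j,2))
print(R.from_quat([-.5,.5,-.5,.5]).as_matrix().round(2))
E
```

```text
bottle near rack green [ 0.752 -0.002  0.   ] [0.726 0.001 0.   ]
brown [0.727 0.326 0.   ] [0.707 0.322 0.   ]
green2 [ 0.548 -0.449  0.   ] [ 0.519 -0.459  0.   ]
funnel [ 0.708 -0.394  0.   ] [ 0.673 -0.422  0.   ]
jug [0.537 0.478 0.   ] [ 0.5    0.476 -0.   ]
(1, 0, 0) (0.578, 0.2105, 0.167) [ 0.35  0.4   1.71 -0.    1.03  0.35]
(1, 0, 0) (0.554, -0.2275, 0.3) [-0.39  0.25  1.61 -0.    1.28 -0.39]
(-1, 0, 0) (0.578, 0.2105, 0.167) [ 0.35  0.4   1.71 -0.    1.03 -2.79]
(-1, 0, 0) (0.554, -0.2275, 0.3) [-0.39  0.25  1.61 -0.    1.28  2.75]
(0, 1, 0) (0.578, 0.2105, 0.167) [ 0.35  0.4   1.71 -0.    1.03 -1.22]
(0, 1, 0) (0.554, -0.2275, 0.3) [-0.39  0.25  1.61 -0.    1.28 -1.96]
(0, -1, 0) (0.578, 0.2105, 0.167) [ 0.35  0.4   1.71 -0.    1.03  1.92]
(0, -1, 0) (0.554, -0.2275, 0.3) [-0.39  0.25  1.61 -0.    1.28  1.18]
[[ 0.  0.  1.]
 [-1.  0.  0.]
 [ 0. -1.  0.]]
```

```bash
cat >> h.py <<'E'
from scipy.spatial.transform import Rotation as R
def q(jaw):
    y=np.array([0,0,-1.]);z=np.array(jaw,float);z/=np.linalg.norm(z);x=np.cross(y,z);return R.from_matrix(np.c_[x,y,z]).as_quat()
Q=q((0,1,0))
def snap(n,tag):
    from workcell import vision
    r=vision.read_camera(n);cv2.imwrite(f"pics/{n}{tag}.png",r["frame"][:,:,::-1]);np.savez(f"{n}{tag}.npz",f=r["frame"],K=r["intrinsics"],V=r["view"])
def st():
    from workcell import get_obs
    o=get_obs();print(round(o["time_s"],2),o["position"].round(4),o["wrist_force"].round(2),o["ft_torque"].round(2),round(o["gripper_width"],4));return o
E
python3 - <<'E'
from h import *
from workcell import bot,hand
bot.reach([.5785,.2108,.27],Q);st()
hand.move_gripper(.045,100);st()
snap("wrist",1);snap("side",1)
E
python3 -c "
import cv2,numpy as np
cv2.imwrite('pics/j1.png',np.hstack([cv2.imread('pics/wrist1.png'),cv2.imread('pics/side1.png')[100:,100:388]][:1]+[cv2.resize(cv2.imread('pics/side1.png')[150:278,160:256],(288,384))]))"
```

```text
1.27 [0.5785 0.2104 0.2698] [-0.74 -0.53  0.08] [ 0.01 -0.03  0.02] 0.0854
1.75 [0.5786 0.2106 0.2699] [ 0.   -0.07 -0.76] [ 0.04 -0.01 -0.  ] 0.0449
```

View pics/j1.png

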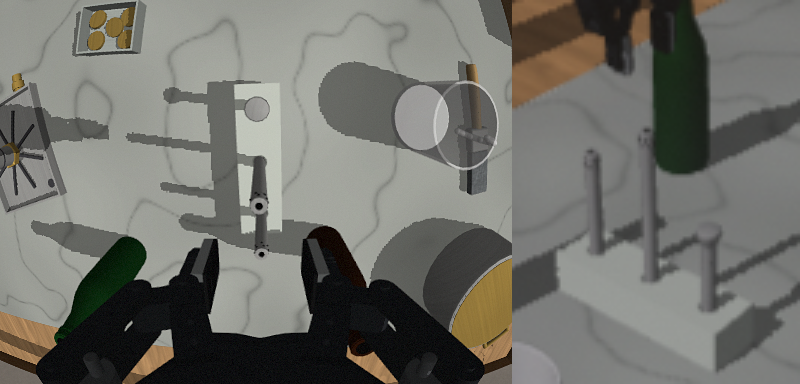

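The wrist view shows the tall lance's top at (259,205), midway between the jaws. I'll check that against the measured position, then descend and grip.

```bash
python3 - <<'E'
from h import *
from workcell import bot,hand
f,K,V=load("wrist1");p=onz(K,V,(259,205.5),.207,True);print(p.round(4))
if np.linalg.norm(p[:2]-[.5785,.2105])<.004:
    x,y=.5*(p[:2]+[.5785,.2105])
    bot.servo_line([x,y,.165],velocity=.12);st()
    hand.move_gripper(0.0,100);bot.dwell(.2);st()
    bot.servo_line([x,y,.18],velocity=.08);st()
    snap("wrist",2)
E
```

```text
[0.5765 0.2104 0.207 ]
2.88 [0.578  0.2106 0.1658] [-0.12 -0.4   0.42] [ 0.05 -0.05 -0.01] 0.0452
3.48 [0.578  0.2105 0.1659] [-0.51 -0.75  5.21] [-0.23  0.06 -0.  ] 0.0117
3.82 [0.5777 0.2106 0.1807] [ 0.05  0.15 -0.95] [0.01 0.05 0.05] 0.0115
```

View pics/wrist2.png

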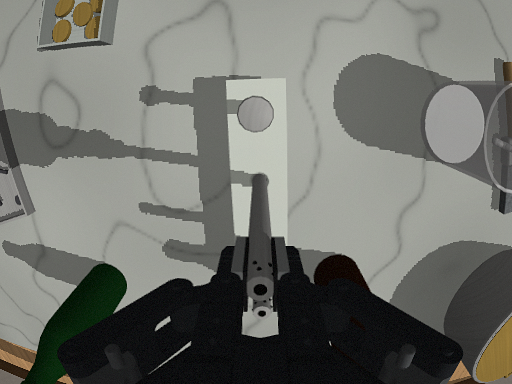

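```bash
python3 - <<'E'
from h import *
from workcell import bot,hand
bot.servo_line([.5777,.2106,.34],velocity=.2);st()
bot.reach([.554,-.2275,.34],Q);st()
bot.servo_line([.554,-.2275,.272],velocity=.15);bot.dwell(.2);st()
for n in("wrist","side","scene"):snap(n,3)
def c(im,x,y,w,h,k):return cv2.resize(im[y:y+h,x:x+w],None,fx=k,fy=k,interpolation=cv2.INTER_CUBIC)
cv2.imwrite("pics/j3.png",np.hstack([c(cv2.imread("pics/scene3.png"),160,105,80,100,5),c(cv2.imread("pics/side3.png"),258,110,80,100,5)]))
cv2.imwrite("pics/j3w.png",c(cv2.imread("pics/wrist3.png"),200,130,120,120,5))
E
```

```text
4.82 [0.577  0.2104 0.3385] [ 0.06  0.38 -0.79] [ 0.11 -0.01  0.02] 0.0116
6.42 [ 0.5544 -0.2266  0.3399] [-0.62  0.16 -0.85] [-0.06  0.01 -0.03] 0.0115
7.22 [ 0.5547 -0.2277  0.2733] [ 0.55  0.81 -1.29] [ 0.04 -0.04  0.02] 0.0119
```

View pics/j3.png

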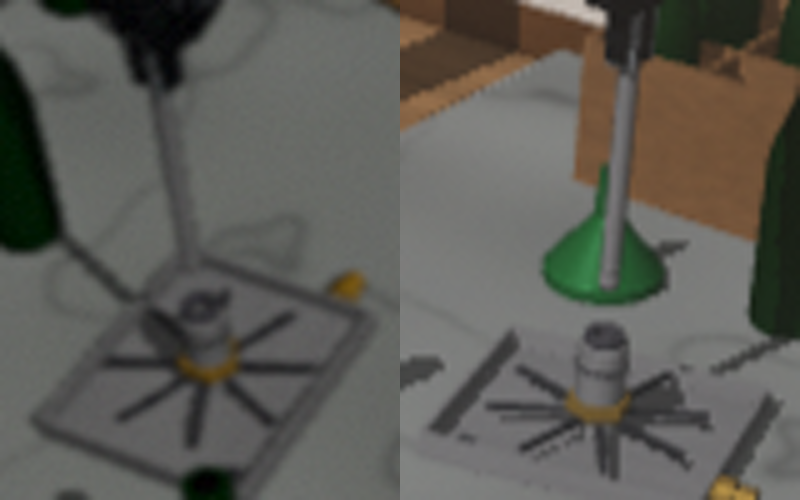

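View pics/j3w.png

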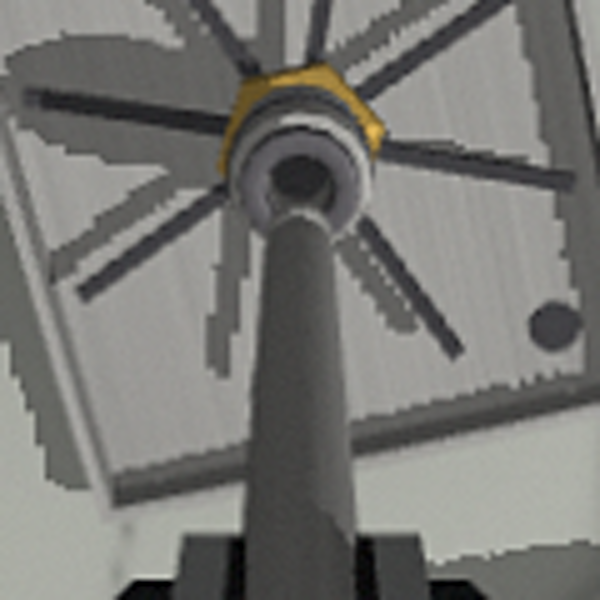

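View pics/wrist3.png

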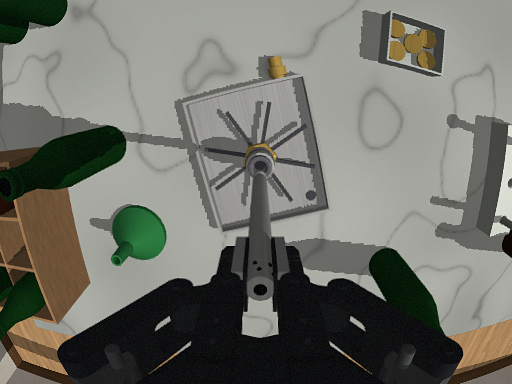

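Wrist view: nose at about (259.6,173), mouth about (260,165), nearly lined up. Next I'll measure subpixel offsets between the tube axis and the coupling axis in the scene and side views, whose horizontals are nearly perpendicular.

```bash
python3 - <<'E'
from h import *
def prof(n,rows,u0,u1):
    f,K,V=load(n);g=cv2.GaussianBlur(f,(1,1),0).astype(int).mean(2)
    for r in rows: print(n,r,u0,g[r,u0:u1].round(0).astype(int).tolist())
prof("side3",list(range(128,170,6)),292,312)
prof("side3",range(174,190,2),286,312)
prof("scene3",list(range(126,158,5)),182,206)
prof("scene3",range(163,180,2),184,214)
E
```

```text
side3 128 292 [113, 112, 92, 87, 87, 86, 86, 87, 88, 96, 112, 105, 87, 69, 86, 86, 86, 85, 85, 85]
side3 134 292 [126, 112, 84, 84, 86, 86, 87, 86, 83, 110, 112, 95, 73, 81, 85, 85, 85, 85, 85, 85]
side3 140 292 [125, 96, 89, 88, 89, 89, 88, 89, 101, 115, 105, 83, 71, 84, 85, 85, 84, 84, 84, 83]
side3 146 292 [120, 114, 106, 96, 88, 77, 55, 70, 114, 112, 93, 71, 86, 84, 86, 84, 86, 84, 84, 86]
side3 152 292 [118, 118, 118, 113, 89, 55, 65, 96, 116, 103, 83, 99, 121, 120, 121, 120, 118, 116, 109, 104]
side3 158 292 [62, 65, 67, 72, 80, 87, 86, 115, 110, 87, 61, 53, 48, 47, 62, 96, 120, 114, 88, 88]
side3 164 292 [72, 76, 83, 87, 85, 85, 104, 108, 90, 69, 58, 58, 56, 54, 52, 48, 46, 42, 47, 79]
side3 174 286 [124, 124, 124, 123, 124, 123, 123, 124, 123, 120, 102, 95, 97, 96, 98, 113, 123, 122, 123, 122, 122, 122, 122, 123, 123, 123]
side3 176 286 [119, 120, 120, 122, 124, 123, 124, 123, 115, 69, 57, 49, 62, 68, 69, 64, 79, 113, 122, 122, 122, 123, 123, 123, 122, 122]
side3 178 286 [117, 118, 118, 117, 116, 118, 116, 109, 104, 75, 68, 69, 69, 68, 60, 56, 51, 77, 122, 121, 122, 121, 121,
[... 2074 characters left out ...]
 94, 92, 90, 82, 73]
scene3 171 184 [74, 78, 82, 81, 66, 50, 48, 48, 47, 41, 31, 31, 38, 57, 69, 76, 81, 85, 82, 76, 67, 64, 78, 90, 89, 83, 70, 54, 43, 50]
scene3 173 184 [86, 94, 93, 95, 85, 71, 59, 52, 49, 49, 46, 44, 37, 41, 52, 60, 63, 63, 60, 63, 61, 64, 63, 57, 50, 50, 56, 71, 81, 89]
scene3 175 184 [87, 88, 89, 90, 90, 88, 79, 60, 51, 49, 47, 45, 44, 47, 51, 61, 66, 73, 78, 79, 76, 70, 61, 59, 72, 87, 92, 92, 94, 92]
scene3 177 184 [39, 42, 41, 42, 44, 44, 44, 43, 36, 35, 34, 40, 54, 58, 60, 65, 74, 78, 82, 80, 77, 68, 62, 57, 56, 58, 59, 62, 64, 63]
scene3 179 184 [85, 85, 85, 85, 85, 86, 87, 87, 85, 78, 60, 47, 45, 44, 45, 54, 62, 65, 68, 63, 59, 56, 61, 60, 61, 57, 56, 54, 54, 55]
```

```bash
python3 - <<'E'
from h import *
def proj(K,V,p):
    c=V[:3,:3]@p+V[:3,3];u=K@c;return u[:2]/u[2],c[2]
for n in("side3","scene3"):
    f,K,V=load(n)
    for z in(.05,.082,.115,.15,.2,.25): print(n,z,proj(K,V,np.array([.5545,-.2275,z])))
f,K,V=load("wrist3")
m=onz(K,V,(200+302.5/5-.4,130+178/5-.4),.082,True);print("mouth wrist",m)
for y in (222,215):print("nose",onz(K,V,(200+300/5-.4,130+y/5-.4),.1153,True))
E
```

```text
side3 0.05 (array([298.08286839, 183.95014277]), np.float64(1.5650214454822065))
side3 0.082 (array([298.8236164, 175.8846627]), np.float64(1.5482762911780872))
side3 0.115 (array([299.60448386, 167.38235027]), np.float64(1.5310078508019642))
side3 0.15 (array([300.45215841, 158.15262283]), np.float64(1.5126928382818337))
side3 0.2 (array([301.69935603, 144.57277185]), np.float64(1.4865285346816473))
side3 0.25 (array([302.99124394, 130.50631988]), np.float64(1.4603642310814609))
scene3 0.05 (array([200.6939234 , 171.69703238]), np.float64(1.2919184193988942))
scene3 0.082 (array([199.53626949, 165.49491556]), np.float64(1.2674010239327262))
scene3 0.115 (array([198.29457393, 158.84254662]), np.float64(1.2421174598582405))
scene3 0.15 (array([196.92116701, 151.48453565]), np.float64(1.2153015585671194))
scene3 0.2 (array([194.85059694, 140.39148158]), np.float64(1.1769931281512318))
scene3 0.25 (array([192.64070773, 128.55202687]), np.float64(1.1386846977353444))
mouth wrist [ 0.55004288 -0.2270717   0.082     ]
nose [ 0.55221527 -0.2276005   0.1153    ]
nose [ 0.55068642 -0.22760218  0.1153    ]
```

```bash
python3 - <<'E'
from h import *
f,K,V=load("wrist3");im=cv2.imread("pics/wrist3.png")
cv2.imwrite("pics/j4.png",np.hstack([cv2.resize(im[255:305,235:285],None,fx=8,fy=8,interpolation=cv2.INTER_CUBIC),cv2.resize(im[145:195,235:285],None,fx=8,fy=8,interpolation=cv2.INTER_CUBIC)]))
for v in(286,288,290,292):print(v,onz(K,V,(260,v),.3153,True))
E
```

```text
286 [ 0.55098307 -0.22712317  0.3153    ]
288 [ 0.55206676 -0.22712136  0.3153    ]
290 [ 0.55316116 -0.22711953  0.3153    ]
292 [ 0.55426653 -0.22711768  0.3153    ]
```

View pics/j4.png

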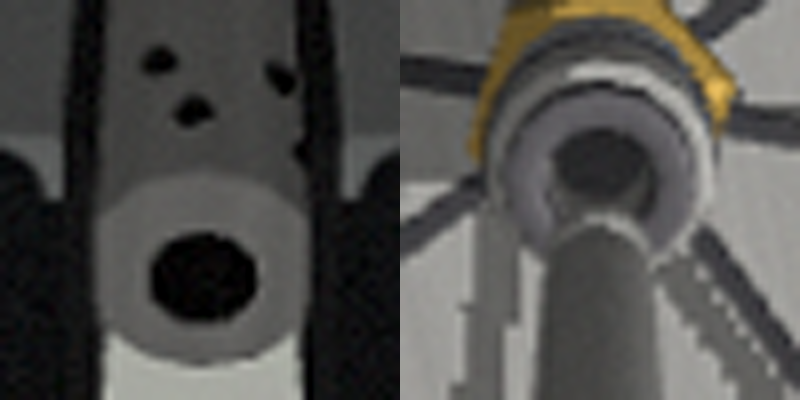

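```bash
python3 - <<'E'
from h import *
f,K,V=load("wrist3")
for z in(.113,.1153,.119):print(z,onz(K,V,(259.8,171.4),z,True))
# collar ring outer ellipse: crop right: left 492,right 718 ; inner lavender left 503..700, top 85
for u,v in((235+203/8-.4,145+165/8-.4),(235+203/8-.4,145+82/8-.4),(235+203/8-.4,145+130/8-.4)):print("m",onz(K,V,(u,v),.082,True))
E
```

```text
0.113 [ 0.54993887 -0.22739365  0.113     ]
0.1153 [ 0.54937851 -0.2273923   0.1153    ]
0.119 [ 0.54847706 -0.22739014  0.119     ]
m [ 0.55007299 -0.22721733  0.082     ]
m [ 0.53775867 -0.22723475  0.082     ]
m [ 0.54485877 -0.22722474  0.082     ]
```

Reading the three views together, the nose is about 3 mm too far in +x and leans by about 0.8°. I'll correct both, lower to just above the mouth and look again.

```bash
cat >> h.py <<'E'
Q2=(R.from_euler("y",0.014)*R.from_quat(Q)).as_quat()
E
python3 - <<'E'
from h import *
from workcell import bot,hand
bot.servo_line([.553,-.2273,.26],ori=Q2,velocity=.05);bot.servo_line([.553,-.2273,.250],ori=Q2,velocity=.05);bot.dwell(.3);st()
for n in("wrist","side","scene"):snap(n,5)
def c(im,x,y,w,h,k):return cv2.resize(im[y:y+h,x:x+w],None,fx=k,fy=k,interpolation=cv2.INTER_CUBIC)
cv2.imwrite("pics/j5.png",np.hstack([c(cv2.imread("pics/scene5.png"),180,140,33,50,8),c(cv2.imread("pics/side5.png"),282,140,33,50,8),c(cv2.imread("pics/wrist5.png"),235,145,33,50,8)]))
E
```

```text
8.42 [ 0.5531 -0.2273  0.2502] [-0.19 -1.12 -0.74] [ 0.03 -0.02  0.01] 0.0119
```

View pics/j5.png

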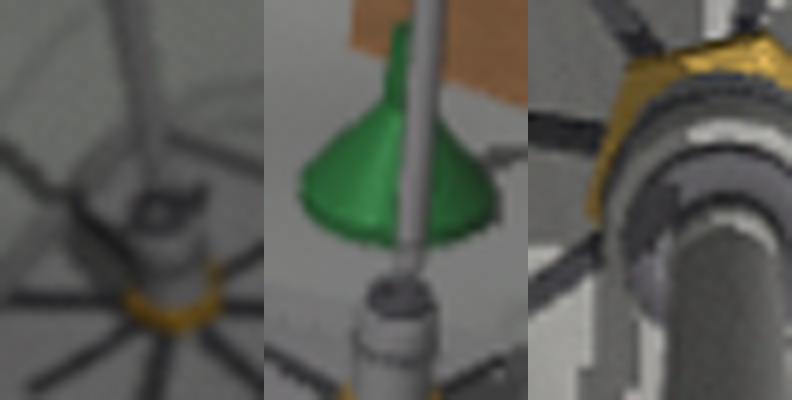

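```bash
python3 - <<'E'
from h import *
def c(im,x,y,w,h,k):return cv2.resize(im[y:y+h,x:x+w],None,fx=k,fy=k,interpolation=cv2.INTER_CUBIC)
cv2.imwrite("pics/j6.png",np.hstack([c(cv2.imread("pics/side5.png"),282,155,33,42,12),c(cv2.imread("pics/wrist5.png"),242,145,33,42,12)]))
f,K,V=load("side5");g=f.astype(int).mean(2)
for r in range(160,192,2):print(r,g[r,288:310].astype(int).tolist())
E
```

```text
160 [63, 58, 61, 63, 65, 67, 72, 78, 87, 85, 79, 98, 117, 103, 76, 53, 52, 48, 44, 42, 45, 60]
162 [61, 62, 64, 65, 68, 73, 79, 86, 87, 79, 84, 113, 112, 98, 71, 52, 54, 52, 48, 45, 41, 42]
164 [66, 65, 66, 68, 72, 76, 84, 86, 85, 76, 77, 115, 111, 92, 68, 57, 56, 52, 50, 48, 46, 43]
166 [54, 59, 67, 75, 78, 82, 86, 87, 82, 74, 76, 114, 109, 89, 64, 59, 56, 55, 53, 50, 48, 40]
168 [106, 83, 63, 56, 58, 64, 67, 71, 65, 68, 81, 115, 107, 84, 58, 55, 50, 49, 45, 39, 39, 60]
170 [123, 122, 121, 115, 106, 100, 83, 86, 72, 57, 74, 95, 90, 71, 60, 69, 71, 84, 101, 110, 121, 122]
172 [123, 123, 122, 124, 122, 123, 123, 123, 123, 120, 108, 110, 104, 88, 107, 122, 124, 123, 123, 122, 122, 123]
174 [123, 123, 123, 122, 123, 123, 123, 119, 100, 94, 86, 83, 75, 98, 121, 124, 123, 123, 122, 122, 122, 122]
176 [121, 123, 123, 123, 122, 123, 114, 69, 56, 49, 62, 68, 66, 55, 74, 113, 122, 122, 122, 122, 121, 121]
178 [116, 117, 117, 117, 115, 109, 103, 73, 67, 70, 69, 67, 60, 55, 51, 76, 121, 120, 121, 121, 121, 121]
180 [110, 117, 116, 116, 114, 102, 101, 111, 106, 106, 108, 106, 101, 91, 78, 79, 116, 119, 119, 121, 119, 119]
182 [109, 109, 110, 111, 102, 80, 103, 110, 111, 112, 108, 104, 94, 84, 69, 72, 115, 113, 114, 114, 114, 115]
184 [110, 110, 111, 112, 106, 87, 87, 79, 90, 83, 88, 84, 77, 67, 62, 80, 106, 112, 113, 113, 113, 109]
186 [80, 95, 112, 112, 109, 96, 107, 112, 112, 106, 100, 88, 80, 73, 71, 99, 113, 108, 83, 68, 47, 42]
188 [58, 54, 54, 77, 91, 96, 107, 112, 113, 111, 103, 98, 85, 73, 61, 61, 50, 38, 47, 55, 59, 62]
190 [102, 87, 86, 83, 84, 88, 99, 108, 110, 109, 103, 94, 81, 67, 76, 64, 57, 64, 63, 63, 62, 62]
```

View pics/j6.png

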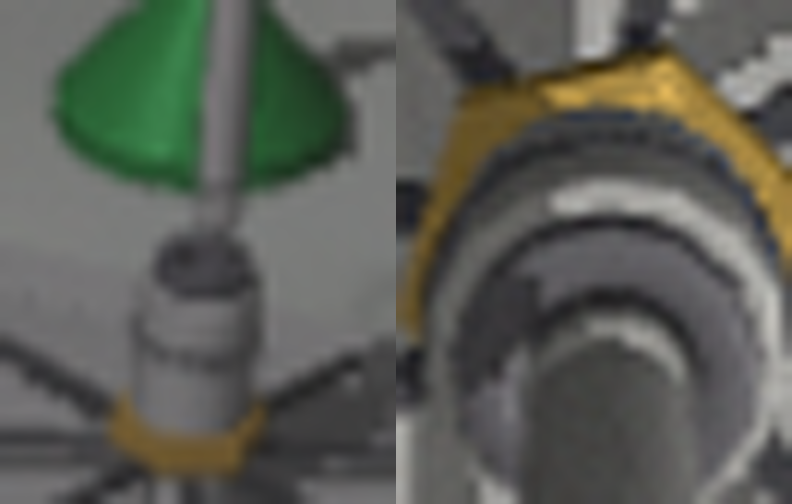

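```bash
python3 - <<'E'
from h import *
f,K,V=load("wrist5")
U=259.9
for nm,yy,z in(("collar outer edge",180,.082),("lav",218,.082),("bore in",305,.082),("bore out",285,.082),("nose",312,.0922),("nose",312,.096)):
    print(nm,z,onz(K,V,(U,145+yy/12-.46),z,True).round(4))
E
python3 - <<'E'
import cv2,numpy as np
im=cv2.imread("pics/scene5.png")[140:182,182:215];cv2.imwrite("pics/j7.png",np.clip(1.6*cv2.resize(im,None,fx=14,fy=14,interpolation=cv2.INTER_CUBIC).astype(float),0,255))
E
```

```text
collar outer edge 0.082 [ 0.5345 -0.2269  0.082 ]
lav 0.082 [ 0.538  -0.2269  0.082 ]
bore in 0.082 [ 0.5461 -0.2269  0.082 ]
bore out 0.082 [ 0.5442 -0.2269  0.082 ]
nose 0.0922 [ 0.5445 -0.2269  0.0922]
nose 0.096 [ 0.5436 -0.2269  0.096 ][ WARN:0@0.045] global loadsave.cpp:1063 imwrite_ Unsupported depth image for selected encoder is fallbacked to CV_8U.
```

View pics/j7.png

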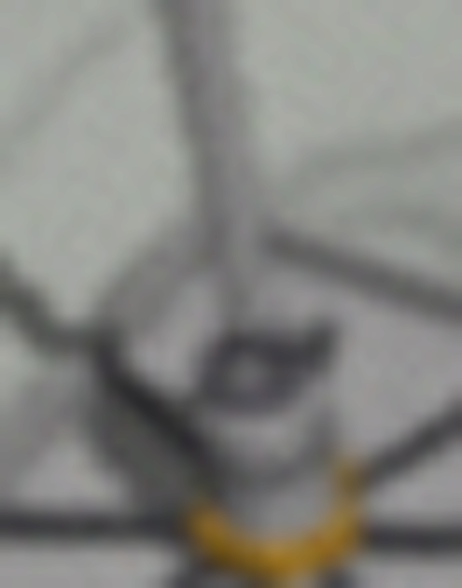

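Wrist view: laterally aligned within 0.2 mm. In x the views disagree by a few mm (side −3, wrist −1.5, scene +2), so I'll shift +1 mm and feel the way in with small steps and force checks.

```bash
cat >> h.py <<'E'
def ff(n=4):
    from workcell import bot,get_obs
    F=[];T=[]
    for _ in range(n):
        bot.dwell(.03);o=get_obs();F.append(o["wrist_force"]);T.append(o["ft_torque"])
    return o,np.mean(F,0),np.mean(T,0)
E
python3 - <<'E'
from h import *
from workcell import bot,hand
X,Y=.554,-.2272
bot.servo_line([X,Y,.246],velocity=.03)
o,F0,T0=ff(8);print(o["position"].round(4),F0.round(2),T0.round(3))
np.save("F0.npy",np.r_[F0,T0])
z=.246
while z>.225:
    z-=.002;bot.servo_line([X,Y,z],velocity=.03);o,F,T=ff()
    print(round(o["time_s"],2),o["position"].round(4),(F-F0).round(2),(T-T0).round(3))
    if (F-F0)[2]>3.5 or np.hypot(*(F-F0)[:2])>5:break
E
```

```text
[ 0.554  -0.2272  0.2461] [ 0.38  0.17 -0.25] [ 0.01  -0.014 -0.002]
9.5 [ 0.554  -0.2272  0.244 ] [-0.55 -0.26 -0.57] [-0.015  0.024  0.01 ]
9.88 [ 0.554  -0.2272  0.242 ] [-0.7  -0.45 -0.09] [-0.014  0.022 -0.01 ]
10.27 [ 0.554  -0.2272  0.24  ] [-0.51 -0.15 -0.46] [-0.012 -0.025  0.002]
10.65 [ 0.554  -0.2272  0.238 ] [-0.48 -0.15 -0.6 ] [-0.004 -0.01  -0.001]
11.03 [ 0.5541 -0.2272  0.2361] [ 0.36 -0.63 -0.26] [-0.076 -0.121  0.005]
11.42 [ 0.5541 -0.2272  0.234 ] [ 0.92 -0.38 -0.4 ] [-0.114 -0.329  0.002]
11.8 [ 0.554  -0.2272  0.232 ] [ 0.86 -0.41 -0.19] [-0.161 -0.379  0.012]
12.18 [ 0.554  -0.2272  0.23  ] [ 0.77 -0.86 -0.51] [-0.216 -0.401 -0.012]
12.57 [ 0.554  -0.2272  0.228 ] [ 1.08 -1.17 -0.52] [-0.238 -0.43   0.023]
12.95 [ 0.554  -0.2272  0.2259] [ 1.5  -0.92 -1.56] [-0.28  -0.54  -0.009]
13.33 [ 0.554  -0.2272  0.2239] [ 1.43 -1.1  -1.57] [-0.332 -0.579  0.007]
```

The nose is inside the bore, 16 mm down, with a small side load (+x, −y). I'll shift to relieve it.

```bash
python3 - <<'E'
from h import *
from workcell import bot,hand
B=np.load("F0.npy")
for X,Y in((.555,-.2277),(.556,-.2282)):
    bot.servo_line([X,Y,.224],velocity=.03);o,F,T=ff(6)
    print(round(o["time_s"],2),o["position"].round(4),(F-B[:3]).round(2),(T-B[3:]).round(3))
    if np.hypot(*(T-B[3:])[:2])<.2:break
E
```

```text
13.78 [ 0.5548 -0.2276  0.2239] [ 0.58 -0.01 -0.86] [ 0.048 -0.253 -0.009]
14.23 [ 0.5559 -0.2282  0.224 ] [-0.49 -0.1  -0.58] [-0.004 -0.016  0.009]
```

```bash
cat > push.py <<'E'
from h import *
from workcell import bot,hand
import sys
B=np.load("F0.npy")
X,Y=.556,-.2282
z=float(sys.argv[1]);zend=float(sys.argv[2]);lim=float(sys.argv[3])
pk=0;pd=0
while z>zend:
    z-=.001;bot.servo_line([X,Y,z],velocity=.02);o,F,T=ff(3);F=F-B[:3];T=T-B[3:]
    d=.240-o["position"][2]
    print(round(o["time_s"],2),"d",round(d*1e3,1),F.round(1),T.round(2)[:2])
    if F[2]>pk and d<(pd or d)+.006: pk,pd=F[2],d
    if F[2]>lim or (pk>5 and d>pd+.009 and F[2]>7.5) or np.hypot(*T[:2])>1.2:break
E
python3 push.py .224 .196 11.5
```

```text
14.58 d 17.0 [-0.2 -0.9 -0.3] [-0.02 -0.01]
14.93 d 18.0 [-0.4 -0.4 -0.6] [-0.02  0.01]
15.28 d 19.0 [-0.  -0.1  0. ] [ 0.   -0.01]
15.63 d 20.0 [-0.3 -0.2 -0.9] [-0.01  0.  ]
15.98 d 21.0 [-0.7 -0.3 -0.5] [-0.01 -0.02]
16.33 d 22.0 [ 0.  -0.  -0.6] [-0.01  0.01]
16.68 d 23.0 [-0.3  0.3 -0.4] [-0.02 -0.01]
17.03 d 24.0 [-0.1  0.  -0.8] [ 0.01 -0.02]
17.38 d 25.0 [-0.3  0.1 -0.6] [ 0.05 -0.03]
17.73 d 25.9 [-0.1  0.4  0.9] [ 0.17 -0.05]
18.08 d 26.9 [-0.2  0.7  2.1] [ 0.2  -0.09]
18.43 d 27.9 [-0.3  0.5  3.3] [ 0.14 -0.06]
18.78 d 29.1 [ 0.1 -0.2  2.9] [ 0.02 -0.08]
19.13 d 30.2 [-0.1 -0.1  1.8] [ 0.07 -0.12]
19.48 d 31.2 [0.  0.2 0.8] [ 0.05 -0.11]
19.83 d 31.8 [-0.4  0.8  4. ] [0.25 0.02]
20.18 d 33.0 [-0.5  0.9  4.2] [ 0.21 -0.04]
20.53 d 34.0 [-0.2  0.4  4.5] [ 0.2  -0.01]
20.88 d 35.0 [-0.1  0.7  3.8] [ 0.18 -0.04]
21.23 d 36.0 [-0.6  0.3  4. ] [ 0.16 -0.02]
21.58 d 37.0 [-0.   0.3  4.5] [ 0.18 -0.07]
21.93 d 38.1 [ 0.3 -0.1  3.3] [ 0.11 -0.07]
22.28 d 39.1 [-0.3 -0.2  3.4] [ 0.15 -0.12]
22.63 d 40.0 [-0.3  0.3  3.8] [ 0.18 -0.08]
22.98 d 40.8 [-0.4  0.8  5.8] [ 0.28 -0.03]
23.33 d 41.6 [-0.6  0.8  6.9] [0.32 0.03]
23.68 d 42.3 [-0.6  1.2  8.9] [0.36 0.09]
24.03 d 43.0 [-1.2  1.3 10.8] [0.41 0.19]
```

The force bumped at 26–31 mm, held a plateau, then rose at about 2.4 N/mm from 40 mm. That fits the snap at ~38 mm and the spring from ~40 mm, but the bump was weaker than stated. I'll look before concluding anything.

```bash
python3 - <<'E'
from h import *
for n in("wrist","side"):snap(n,8)
def c(im,x,y,w,h,k):return cv2.resize(im[y:y+h,x:x+w],None,fx=k,fy=k,interpolation=cv2.INTER_CUBIC)
W=cv2.imread("pics/wrist8.png")
cv2.imwrite("pics/j8.png",np.hstack([c(cv2.imread("pics/side5.png"),286,155,24,40,10),c(cv2.imread("pics/side8.png"),286,155,24,40,10),c(W,240,145,40,53,7)[:370].repeat(1,0) if 0 else cv2.resize(W[255:305,245:275],(240,400),interpolation=cv2.INTER_CUBIC)]))
f5,_,_=load("side5");f8,_,_=load("side8")
for col in(293,294,295,301,302):print(col,"5",f5[172:192,col].mean(1).astype(int).tolist());print(col,"8",f8[172:192,col].mean(1).astype(int).tolist())
st()
E
```

```text
293 5 [123, 123, 123, 123, 123, 118, 109, 103, 102, 86, 80, 81, 87, 93, 96, 95, 96, 96, 88, 82]
293 8 [123, 123, 122, 122, 122, 118, 109, 103, 103, 86, 80, 80, 87, 92, 95, 97, 96, 94, 87, 83]
294 5 [123, 123, 123, 118, 114, 99, 103, 105, 101, 101, 103, 81, 87, 102, 107, 107, 107, 109, 99, 86]
294 8 [122, 122, 123, 119, 115, 99, 102, 104, 99, 100, 102, 81, 86, 102, 105, 107, 108, 108, 99, 87]
295 5 [123, 123, 119, 92, 69, 63, 73, 107, 111, 108, 110, 101, 79, 97, 112, 113, 112, 112, 108, 91]
295 8 [123, 123, 122, 101, 76, 67, 70, 103, 109, 107, 108, 101, 79, 98, 111, 112, 113, 113, 108, 93]
301 5 [88, 89, 98, 71, 55, 65, 55, 58, 91, 92, 84, 81, 67, 65, 73, 75, 73, 70, 67, 80]
301 8 [93, 101, 105, 86, 59, 51, 57, 58, 89, 92, 83, 81, 67, 64, 73, 74, 72, 69, 67, 80]
302 5 [107, 118, 121, 93, 74, 66, 51, 74, 78, 72, 69, 67, 62, 67, 71, 68, 61, 62, 76, 65]
302 8 [122, 123, 122, 122, 101, 76, 55, 66, 73, 71, 69, 67, 61, 66, 70, 67, 62, 61, 77, 65]
24.13 [ 0.5565 -0.2283  0.197 ] [-0.46  1.87 10.78] [ 0.41  0.16 -0.03] 0.0116
```

View pics/j8.png

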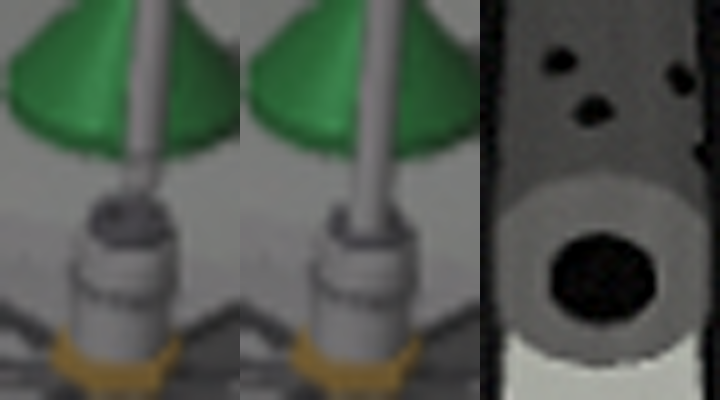

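View pics/wrist8.png

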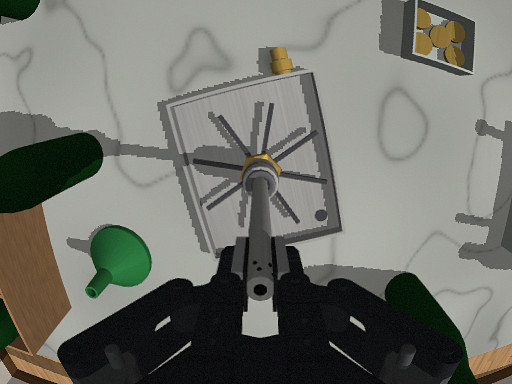

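No slip in the grip (lance top unchanged). The collar is almost at rest height, so the load sits on the stop spring and not on unopened jaws. A careful pull will settle it.

```bash
cat > pull.py <<'E'
from h import *
from workcell import bot,hand
import sys
B=np.load("F0.npy");X,Y=.556,-.2282
z=float(sys.argv[1]);zend=float(sys.argv[2]);lim=float(sys.argv[3]);s=float(sys.argv[4])
while z<zend:
    z+=s;bot.servo_line([X,Y,z],velocity=.02);o,F,T=ff(3);F=F-B[:3];T=T-B[3:]
    print(round(o["time_s"],2),"d",round((.240-o["position"][2])*1e3,1),"cmd",round(z,4),F.round(1),T.round(2)[:2])
    if F[2]<lim:break
E
python3 pull.py .197 .207 -5 .001
```

```text
24.48 d 41.5 cmd 0.198 [-0.2  1.3  7.2] [0.23 0.02]
24.83 d 40.8 cmd 0.199 [-0.2  0.2  5.5] [ 0.13 -0.02]
25.18 d 40.1 cmd 0.2 [-0.3  0.   4.2] [ 0.04 -0.13]
25.53 d 39.0 cmd 0.201 [-0.   0.1  3.7] [-0.01 -0.12]
25.88 d 38.1 cmd 0.202 [-0.1  0.   2.9] [-0.06 -0.12]
26.23 d 37.2 cmd 0.203 [-0.1 -0.7  0.6] [-0.09 -0.17]
26.58 d 36.2 cmd 0.204 [ 0.6 -0.3 -1.6] [-0.12 -0.19]
26.93 d 35.3 cmd 0.205 [-0.2 -0.6 -3.9] [-0.12 -0.17]
27.28 d 34.3 cmd 0.206 [-0.  -0.9 -7.1] [-0.17 -0.22]
```

The pull rises at about 2.5 N/mm, so the coupling holds it. Next I'll take it to a firm 10 N, hold it and look.

```bash
python3 pull.py .206 .2077 -9.3 .0006; python3 - <<'E'
from h import *
from workcell import bot
bot.dwell(.6);o,F,T=ff(8);B=np.load("F0.npy");print(round(o["time_s"],2),o["position"].round(4),(F-B[:3]).round(2))
for n in("wrist","side"):snap(n,9)
cv2.imwrite("pics/j9.png",np.hstack([cv2.resize(cv2.imread(f"pics/side{k}.png")[160:195,286:310],(360,525),interpolation=cv2.INTER_CUBIC) for k in(8,9)]))
E
```

```text
27.63 d 33.6 cmd 0.2066 [ 0.3 -0.3 -7.8] [-0.12 -0.19]
27.98 d 33.0 cmd 0.2072 [ 0.2 -0.6 -9.9] [-0.1  -0.16]
28.85 [ 0.556  -0.2282  0.2072] [-0.34  0.25 -9.95]
```

View pics/j9.png

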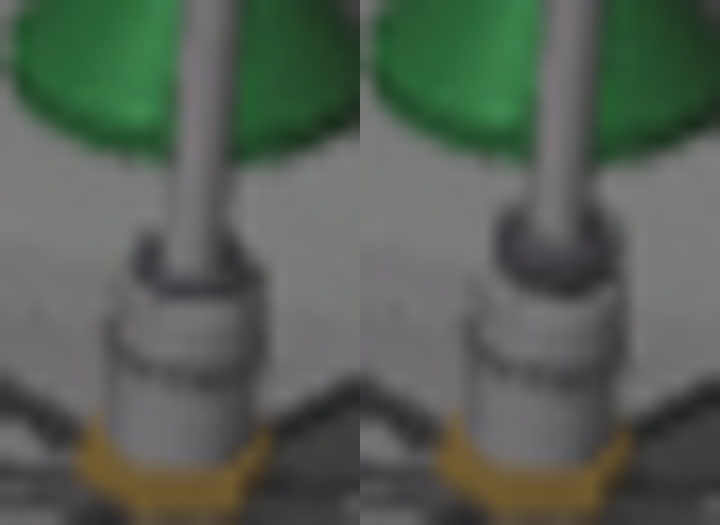

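The dark bore rim of the collar is about 2 px (~6 mm) higher, with 10 N of pull held. Now relax, let go and retreat.

```bash
python3 - <<'E'
from h import *
from workcell import bot,hand
B=np.load("F0.npy")
bot.servo_line([.556,-.2282,.2034],velocity=.01);o,F,T=ff(4);print(o["position"].round(4),(F-B[:3]).round(2),(T-B[3:]).round(2))
hand.move_gripper(.045);o,F,T=ff(4);st()
bot.servo_line([.556,-.2282,.34],velocity=.12);bot.dwell(.3);st()
for n in("wrist","side","scene"):snap(n,10)
cv2.imwrite("pics/j10.png",np.hstack([cv2.resize(cv2.imread("pics/side10.png")[120:195,273:323],(300,450),interpolation=cv2.INTER_CUBIC),cv2.resize(cv2.imread("pics/scene10.png")[110:185,170:220],(300,450),interpolation=cv2.INTER_CUBIC)]))
E
```

```text
[ 0.5563 -0.2283  0.2038] [-0.4  0.7 -2. ] [ 0.36  0.06 -0.01]
30.17 [ 0.5561 -0.2283  0.2035] [0.8  0.11 0.12] [ 0.03  0.03 -0.  ] 0.0449
31.76 [ 0.5559 -0.2282  0.3396] [-0.48 -0.39 -0.9 ] [-0.04 -0.01  0.02] 0.0452
```

View pics/j10.png

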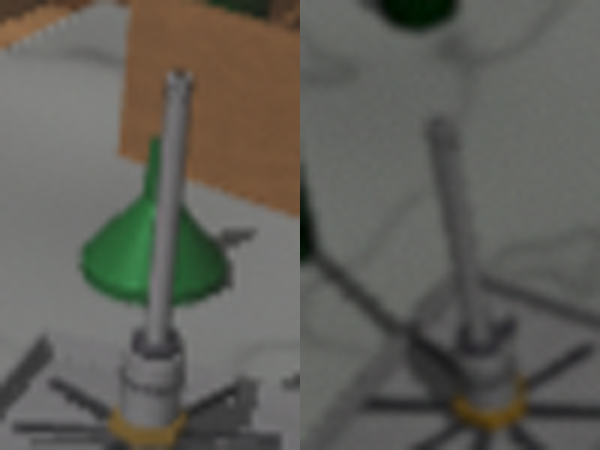

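View pics/wrist10.png

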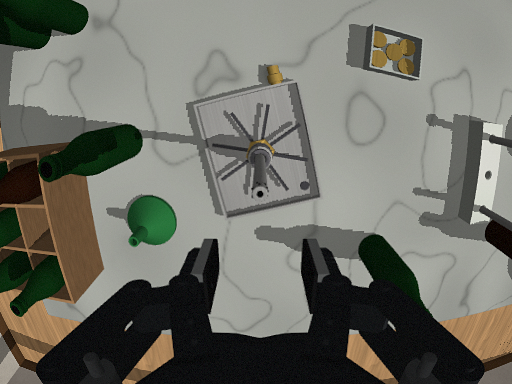

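View pics/side10.png

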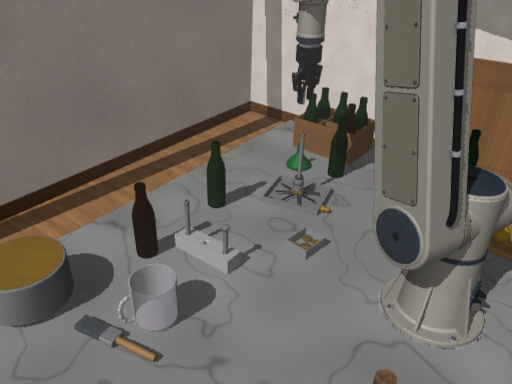

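The lance stands upright in the coupling: its top at side (302,132) means z ≈ 0.244, the expected locked height. The other lances and objects look unmoved and the gripper is clear.

```bash
python3 - <<'E'
from workcell import hand_in
print(hand_in())
E
```

```text
the job is handed in; nothing more can be done
None
```

The tall lance, which stood in the middle hole of the draining block, is now locked in the rinser's coupling. I handed the job in at about 32 s.

- **Push:** I centred the lance by feel and pushed it in. The coupling caught it with the nose about 38 mm below the mouth. I stopped on the end spring at 43 mm with about 11 N of push, short of the hard stop.
- **Pull:** I held a steady pull of about 10 N upwards, with the force rising at about 2.5 N/mm. In the side view the collar rose by about 2 px, roughly 6 mm.
- **After letting go:** The lance stands upright with its top at about z = 0.244 m, which matches the locked height. The gripper is clear and everything else looks unmoved.

**Checks that disagreed:**
- **Jaw force:** It showed as only about 3 to 4.5 N in my 1 mm readings, against the stated 6 to 10 N. I may have missed the peak between steps. The pull test is what shows the lance is held.
- **Nose position over the mouth:** Before insertion the three camera views differed by a few mm along x, so I settled that with force feedback.
- **Release:** I let go while still pulling about 2 N, not quite zero.

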